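Bring the thick glass rod round and lay it on the bench rest

TASK

Turn the revolving rod rack by the wooden bar on top until the thick glass rod faces squarely out of the open front of the clear cover, let it stop, then take that rod out through the opening. Lay it centred in the free pair of V-grooves of the steel bench rest, lowering it until it is cradled at both ends before letting go. Leave the thin rods in their places, and do not disturb the bowl, the slab or the bottle.

Things in the scene. Friction and masses are not known exactly. Their poses are not given: they have to be found in the camera images.
- stand: fixed stand: plywood base 270 x 310 x 40 mm, steel posts at x 120 and -110, y +-140, carrying a clear flat cover, top 209 mm up, over x -120..130, y -150..150. Open front: a cut-out over y -90..90 from the front edge back to x -65; 60 mm square hole round the hub. Origin: on the turning axis at table height. Its -x side is the open front, roughly towards the arm (mm)
- knob (a point): centre of the dark wooden bar on the carousel hub, on the turning axis, 247 mm above the table, above the cover; bar 56 long, 14 thick, 34 mm high. x axis along the bar. The carousel (five pockets 72 deg apart, four filled) turns with it, either way without stops, about 0.06 N m of friction, and stays where it is left
- thick_rod: thick green glass rod, 22 mm diameter, 120 long, about 100 g; origin at its centre, x axis along it. Starts lying radially in a carousel pocket on two V-cradles, sloping 25 deg down and outward (x axis that way), lower end against a lip reaching 4 mm above its axis, square to the slope. The cradles leave its middle 60 mm free, with 30 mm of room for fingertips below its axis
- pocket_thick_rod (a point): the thick rod's V-cradle pocket; point on the axis at mid length of the rod as it lies home in it: 97 mm from the turning axis, 125 mm above the table. Faces squarely out of the open front when on the stand's -x axis (y = 0 in its frame). Axes turn with the carousel
- thin_rod_a: thin green glass rod, 13 mm diameter, 120 mm long, lying the same way in another carousel pocket; origin at its centre, x axis along it. Stays there
- thin_rod_b: thin green glass rod, 13 mm diameter, 120 mm long, lying the same way in another carousel pocket; origin at its centre, x axis along it. Stays there
- thin_rod_c: thin green glass rod, 13 mm diameter, 120 mm long, lying the same way in another carousel pocket; origin at its centre, x axis along it. Stays there
- pocket_thin_rod_a (a point): the V-cradle pocket; point on the axis at mid length of the rod as it lies home in it (for thin_rod_a)
- pocket_thin_rod_b (a point): the V-cradle pocket; point on the axis at mid length of the rod as it lies home in it (for thin_rod_b)
- pocket_thin_rod_c (a point): the V-cradle pocket; point on the axis at mid length of the rod as it lies home in it (for thin_rod_c)
- rest: fixed steel bench rest: base 100 x 130 x 12 mm, two cross plates (12 mm thick, at x +-35 mm) each with two 90 deg V-notches at y 36 and y -36 mm; so it holds two rods along its x axis. Origin: centre of the underside. Between the plates, 58 mm, fingers have room down to the base
- free_groove (a point): the empty pair of V-grooves (y = +36 mm on the rest): point on the axis, at mid length, of the thick rod when it lies there; 60 mm above the table. V sides reach 17 mm above the V's bottom, about 1 mm above the axis of the lying thick rod. x axis along the groove.
- rest_rod: thin glass rod, 13 mm diameter, 120 mm long, already lying in the other pair of grooves (y = -36 mm); origin at its centre, x axis along it. Stays there
- used_groove (a point): axis point at mid length of the thin rod lying in the used pair of grooves, 54 mm above the table
- bowl: terracotta bowl, 100 mm across, 45 mm high; origin at the centre of its underside. Bystander
- slab: dark marver slab 80 x 60 x 14 mm; origin at the centre of its underside. Bystander
- bottle: green glass bottle, 60 mm across, 190 mm high; origin at the centre of its underside. Bystander

How it is judged:
On the way, in this order (a step that is already met when the one before it is completed fails the run):
1. the thick rod, still in its pocket, faces squarely out of the open front (within 16 mm sideways) and the carousel stands still (y of pocket_thick_rod in the frame of stand between -0.016 and 0.016 m and x of pocket_thick_rod in the frame of stand below 0 m and distance between thick_rod and pocket_thick_rod below 0.012 m and linear speed of thick_rod below 0.02 m/s), for 0.3 s.
2. the thick rod is lifted out of the pocket and clear of the rack (horizontal distance between thick_rod and stand above 0.2 m and contact force between thick_rod and the fingers above 0.3 N), for 0.1 s.
3. the thick rod is down in the free V-grooves while the fingers still hold it (y of thick_rod in the frame of free_groove between -0.004 and 0.004 m and z of thick_rod in the frame of free_groove between -0.004 and 0.004 m and angle between the x axis of thick_rod and the x axis of rest, either way round below 0.07 rad and contact force between thick_rod and the fingers above 0.3 N), for 0.05 s.
At the end, for the whole second after the job is handed in: The thick rod lies at rest in the free pair of V-grooves: within 15 mm of centred lengthwise, 4 mm sideways and in height, 4 degrees in direction; the other thin rods are within 15 mm of home in their pockets and in the used groove (x of thick_rod in the frame of free_groove between -0.015 and 0.015 m and y of thick_rod in the frame of free_groove between -0.004 and 0.004 m and z of thick_rod in the frame of free_groove between -0.004 and 0.004 m and angle between the x axis of thick_rod and the x axis of rest, either way round below 0.07 rad and linear speed of thick_rod below 0.02 m/s and distance between rest_rod and used_groove below 0.015 m and distance between thin_rod_a and pocket_thin_rod_a below 0.015 m and distance between thin_rod_b and pocket_thin_rod_b below 0.015 m and distance between thin_rod_c and pocket_thin_rod_c below 0.015 m); the robot touches nothing.
It fails at once if a thin rod is knocked out of its place (25 mm) (distance between thin_rod_a and pocket_thin_rod_a above 0.025 m or distance between thin_rod_b and pocket_thin_rod_b above 0.025 m or distance between thin_rod_c and pocket_thin_rod_c above 0.025 m or distance between rest_rod and used_groove above 0.025 m).
It fails at once if the bowl, slab or bottle is moved more than 20 mm (distance of any of bowl, slab, bottle from where it was at the start of the episode above 0.02 m).
It also fails if it takes over 64 s, if anything falls off the work surface, if the arm or the gripper's body presses on something with over 40 N, if the wrist force passes 120 N, or if a joint passes its speed limit or range.

ROBOT

A 6-joint arm with a two-finger parallel gripper is mounted at the origin on the work surface. World frame = base frame: x ahead of the robot, y to its left, z up, the work surface at z = 0. Lengths are in m, angles in rad, forces in N, time in s.
With the tool pointing down it reaches from about 0.225 to 0.875 m from the base axis. Payload 3.4 kg.
Tool frame: the origin (TCP) lies at the very end of the fingers, on their centre line; the grasp point (between the pads) lies 19 mm behind it; x points along the fingers, z is the direction in which the jaws open and shut, and the axes are right-handed (so a half turn about x gives the same grasp; the last joint's range is limited). The gripper opens to 85 mm and grips with 20 to 120 N. Pads are 22 mm wide; open, the fingers measure 114 mm over their backs; the gripper's body (76 mm by 85 mm) begins 54 mm behind the grasp point. The pads swing forward as they close: fully open they stand 13 mm farther back than shut.
Start: joints at [1.159, 0.276, 1.505, -0, 1.361, -0.121], TCP at [0.165, 0.551, 0.231] pointing down, gripper open.
Joint ranges: [-2.89, 2.89], [-0.75, 2.08], [0.22, 2.7], [-1.18, 4.32], [0.11, 2.71], [-2.7, 2.7]. Speed limits (rad/s): [2.57, 2.57, 3.14, 3.14, 3.14, 3.14].

INTERFACE

Orientations are given as a unit quaternion [w, x, y, z].
In Python, from rig import manip gives the robot as it stands. The module is installed in compiled form; this text tells all that it offers.
- The arm moves only by the shell command python3 -m inch 'ROWS' [FORCE]. ROWS is text: rows parted by semicolons, each of 7 numbers parted by spaces: the shift along the tool's x, y, z in mm, then the turn, a rotation vector about the tool's x, y, z in degrees, then the closure in counts, from 0 (fully open) to 255 (shut). A call has exactly 10 rows; each row is the pose to reach, as a shift and turn from the pose commanded when the call began, along the tool's axes at that moment; what a row does not reach only later rows make up. A row lasts 1/8 s, in which the tool goes at most 62.5 mm and 10.7 degrees, less where a joint would pass 70% of its speed; a pose out of reach is approached as far as the arm can. A call with a gripper value outside its range is refused whole. The fingers move at their own pace and stop on an object; FORCE is the grip in N (left out, the last holds). Time passes only in rows, so rows that repeat a pose let the fingers close, or fill a call up. It gives the time, the measured TCP pose, the force and the opening at its end, in the units of the state.
- manip.get_state(): the state, without advancing time (a new reading comes with each control period).
- manip.get_image(name): name is "scene" or "top"; returns a dict with "color" (420x560x3 uint8, blue, green, red), "fx", "fy", "cx", "cy" (pixels), "world_to_cam" (4x4, takes a point from world to camera coordinates). Camera axes: x right, y down, z forward; pixel columns grow to the right and rows downward; lengths in m; the calibration is good to about 2 mm. A picture is of the moment at which its call begins. There is no depth.
- manip.sign_off(): hands the job in, once; it reports no verdict.
The state is a dict: "clock": time; "qpos": joint angles; "qd": joint speeds; "effort": joint torques, N m; "position": TCP position; "ee_rot": TCP orientation; "contact_force": force on the tool from outside, world axes, zero at the start; "moment": the same for the moment, N m; "width": finger opening in m.
Only numpy, scipy, OpenCV 4.12 (cv2) and the standard library are available. Lean on these libraries where they do the work, as an engineer would, in place of code of your own. Each camera call takes 0.05 s, during which the arm holds its last target. There are 200 camera calls.

## Working session

There is one attempt and no reset: what is moved stays moved. The work goes in short steps, Python scripts to look and compute and a shell command to move; the robot and the scene stay as the last step left them, time stands still between calls to the robot, and variables do not carry over. Pictures are saved under pics/ and viewed, about 8 in all and at most 12, crops included, and the job is handed in when it is done.

```bash
mkdir -p pics
cat > h.py <<'E'
import numpy as np, cv2
from scipy.spatial.transform import Rotation as R
from rig import manip
def grab(n,f=None):
    im=manip.get_image(n)
    if f: cv2.imwrite('pics/'+f,im['color'])
    return im
def proj(im,P):
    P=np.atleast_2d(P); c=(im['world_to_cam']@np.c_[P,np.ones(len(P))].T)[:3]
    return np.c_[im['fx']*c[0]/c[2]+im['cx'],im['fy']*c[1]/c[2]+im['cy']]
def ray(im,uv,z):
    uv=np.atleast_2d(uv); M=im['world_to_cam']; Rm=M[:3,:3]; o=-Rm.T@M[:3,3]
    d=np.c_[(uv[:,0]-im['cx'])/im['fx'],(uv[:,1]-im['cy'])/im['fy'],np.ones(len(uv))]@Rm
    return o+d*((np.asarray(z)-o[2])/d[:,2])[:,None]
def pose():
    s=manip.get_state(); q=s['ee_rot']; return np.array(s['position']),R.from_quat([q[1],q[2],q[3],q[0]])
E
python3 - <<'E'
from h import *
np.set_printoptions(precision=4,suppress=True)
for n in('scene','top'):
    im=grab(n,n+'0.png'); print(n,im['fx'],im['cx'],im['cy']); print(im['world_to_cam'])
s=manip.get_state(); print(s)
p,r=pose(); print(r.as_matrix())
E
```

```text
scene 398.67531000810675 277.2448352742394 215.28125235572847
[[ 0.7505  0.6608 -0.0089 -0.43  ]
 [ 0.4498 -0.5206 -0.7257 -0.1684]
 [-0.4842  0.5406 -0.6879  1.6243]
 [ 0.      0.      0.      1.    ]]
top 423.21240713512395 278.18672942396705 213.1388438838805
[[-0.0011 -1.     -0.0012 -0.0308]
 [-0.9941  0.0012 -0.108   0.6011]
 [ 0.108   0.0011 -0.9941  1.6382]
 [ 0.      0.      0.      1.    ]]
{'clock': 0.1, 'qpos': array([ 1.159 ,  0.2766,  1.506 ,  0.    ,  1.3607, -0.1211]), 'qd': array([ 0.0017, -0.0007, -0.0041,  0.0012, -0.003 , -0.0002]), 'effort': array([  0.0027, -41.7703, -24.6405,  -0.0002,   0.0058,   0.    ]), 'position': array([0.1647, 0.5504, 0.2305]), 'ee_rot': array([ 0.5666, -0.4226,  0.5677,  0.422 ]), 'contact_force': array([0.1639, 0.8078, 0.206 ]), 'moment': array([ 0.005 ,  0.0019, -0.0221]), 'width': 0.08544940458724279}
[[-0.0007 -0.958   0.2867]
 [-0.0015  0.2867  0.958 ]
 [-1.      0.0002 -0.0017]]
```

View pics/scene0.png

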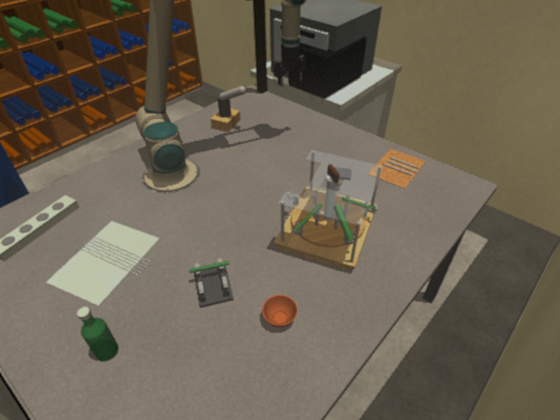

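View pics/top0.png

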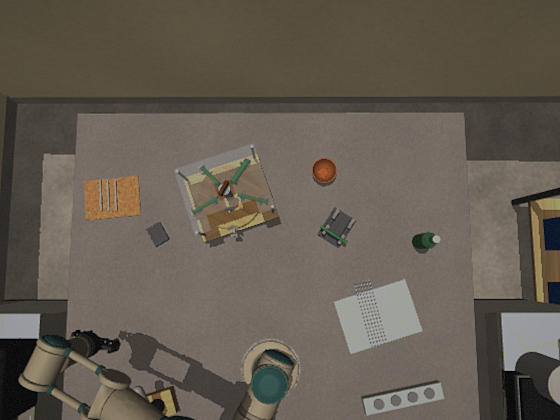

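The stand is at about (227,195) in the top view, the rest at (337,228), the bowl at (324,171), the slab at (158,234) and the bottle at (427,241). I'll zoom in next.

Run:
```python
import cv2,numpy as np
t=cv2.imread('pics/top0.png'); s=cv2.imread('pics/scene0.png')
r=lambda i,f:cv2.resize(i,None,fx=f,fy=f,interpolation=cv2.INTER_CUBIC)
a=r(t[140:250,170:285],5); 
b=r(t[200:255,310:365],5)
c=np.zeros((550,275,3),np.uint8);c[:275,:275]=b; 
d=r(s[255:310,185:240],5);c[275:550]=d
cv2.imwrite('pics/zt.png',np.hstack([a[:550],c])[:, :800])
cv2.imwrite('pics/zs.png',r(s[145:270,265:390],4.8))
```

```text
(no output)
```

View pics/zt.png

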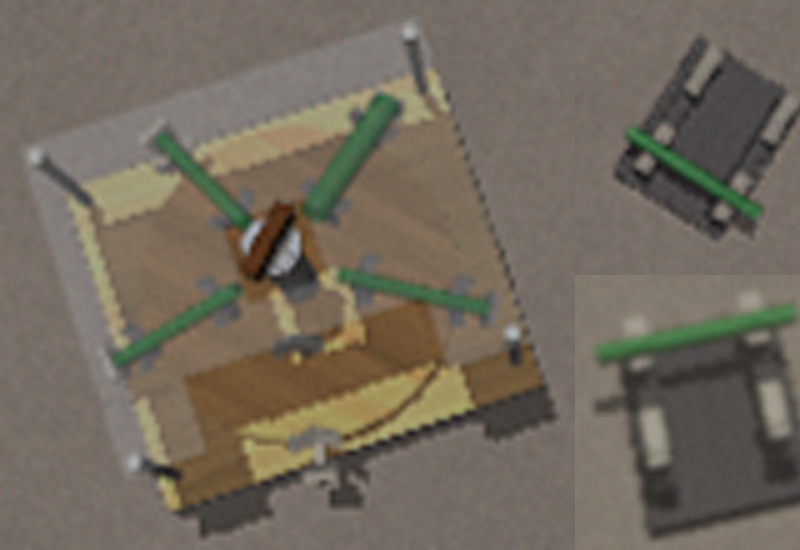

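View pics/zs.png

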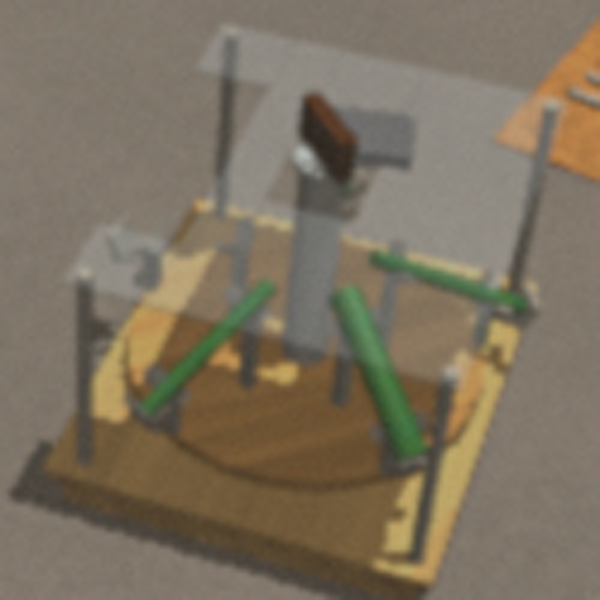

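```bash
cat > fit.py <<'E'
from h import *
np.set_printoptions(precision=4,suppress=True)
top=grab('top'); sc=grab('scene')
def greens(im,box,f=4):
    x0,y0,x1,y1=box; c=cv2.resize(im['color'][y0:y1,x0:x1],None,fx=f,fy=f,interpolation=cv2.INTER_CUBIC)
    h=cv2.cvtColor(c,cv2.COLOR_BGR2HSV); m=cv2.inRange(h,(50,80,40),(85,255,255))
    out=[]
    for k in cv2.findContours(m,cv2.RETR_EXTERNAL,cv2.CHAIN_APPROX_NONE)[0]:
        if cv2.contourArea(k)<200: continue
        b=cv2.boxPoints(cv2.minAreaRect(k)); 
        if np.linalg.norm(b[0]-b[1])<np.linalg.norm(b[1]-b[2]): b=np.roll(b,1,0)
        w=np.linalg.norm(b[1]-b[2])/f
        e=np.array([(b[0]+b[3])/2,(b[1]+b[2])/2])
        out.append((((e+.5)/f-.5)+[x0,y0],w))
    return out
E
cat > m1.py <<'E'
from fit import *
P=lambda l,ox,oy:np.array([[(x+.5)/5-.5+ox,(y+.5)/5-.5+oy] for x,y in l])
posts=ray(top,P([(38,157),(410,33),(513,332),(135,463)],170,140),[.209]*4)
loc=np.array([[120,140],[120,-140],[-110,-140],[-110,140]])/1e3
# 2D rigid fit
a=loc-loc.mean(0); b=posts[:,:2]-posts[:,:2].mean(0)
th=np.arctan2((a[:,0]*b[:,1]-a[:,1]*b[:,0]).sum(),(a*b).sum())
c,s=np.cos(th),np.sin(th); Rm=np.array([[c,-s],[s,c]]); t=posts[:,:2].mean(0)-Rm@loc.mean(0)
print('stand',t,np.degrees(th),'res',(posts[:,:2]-(loc@Rm.T+t))*1e3)
print('reproj posts in scene',proj(sc,np.c_[loc@Rm.T+t,[.209]*4]))
print('knob top px',proj(top,[*t,.264]),proj(sc,[*t,.264]))
for e,w in greens(top,(170,140,285,250)):
    mid=ray(top,e.mean(0),[.125])[0]; 
    d=mid[:2]-t; print('rod px',e.round(1).tolist(),'w',round(w,1),'mid',mid,'r',np.hypot(*d),'ang local',np.degrees(np.arctan2(d[1],d[0])-th))
for n,im,bx in(('top',top,(310,200,365,255)),('sc',sc,(185,255,240,310))):
  for e,w in greens(im,bx):
    q=ray(im,e,[.054]*2); print('restrod',n,q[:,:2],'mid',q.mean(0),'ang',np.degrees(np.arctan2(*(q[1]-q[0])[[1,0]])),'len',np.linalg.norm(q[1]-q[0]))
h=cv2.cvtColor(cv2.resize(top['color'][170:210,205:245],None,fx=4,fy=4,interpolation=cv2.INTER_CUBIC),cv2.COLOR_BGR2HSV)
m=cv2.inRange(h,(0,120,20),(12,255,120))
print(cv2.countNonZero(m)); k=max(cv2.findContours(m,0,1)[0],key=cv2.contourArea); r=cv2.minAreaRect(k); bx=cv2.boxPoints(r)/4+[205,170]; print('bar box px',bx, ray(top,bx,[.264]*4))
E
python3 m1.py
```

```text
stand [0.6651 0.1575] 18.89383023577132 res [[ 0.2074 -0.314 ]
 [-0.2637 -0.3533]
 [ 0.8962  0.0606]
 [-0.8398  0.6066]]
reproj posts in scene [[379.9503 165.8872]
 [358.9423 221.4401]
 [282.7056 201.1533]
 [313.1397 151.0181]]
knob top px [[222.8477 187.2725]] [[333.7313 168.0467]]
rod px [[192.7, 211.8], [216.9, 197.3]] w 2.4 mid [0.6236 0.2428 0.125 ] r 0.09480078281501986 ang local 97.04194810785211
rod px [[266.9, 201.3], [237.7, 194.4]] w 2.2 mid [0.6486 0.0654 0.125 ] r 0.09362589237012661 ang local -119.0681301751327
rod px [[218.9, 184.6], [201.2, 167.2]] w 2.8 mid [0.7322 0.2248 0.125 ] r 0.09496281565492952 ang local 26.173412681685353
rod px [[231.6, 182.9], [247.5, 159.2]] w 4.5 mid [0.7507 0.1141 0.125 ] r 0.09601478943055593 ang local -45.81584565643498
restrod top [[ 0.4841 -0.2934]
 [ 0.5486 -0.1948]] mid [ 0.5164 -0.2441  0.054 ] ang 56.776418407578284 len 0.11780914900230628
restrod sc [[ 0.4849 -0.2969]
 [ 0.549  -0.1983]] mid [ 0.5169 -0.2476  0.054 ] ang 56.991092358596326 len 0.11750515836806234
768
bar box px [[217.8125 193.8524]
 [225.3328 179.7143]
 [229.0726 181.7035]
 [221.5523 195.8417]] [[0.6424 0.1744 0.264 ]
 [0.6913 0.1494 0.264 ]
 [0.6844 0.1365 0.264 ]
 [0.6355 0.1616 0.264 ]]
```

```bash
cat >> h.py <<'E'
def go(pos,Rt,p=None,r=None):
    if p is None: p,r=pose()
    sh=r.inv().apply(np.array(pos)-p)*1e3; rv=(r.inv()*Rt).as_rotvec(degrees=True)
    print('shift',sh.round(1),'rot',rv.round(2)); return sh,rv
def down(psi,tilt=0):
    # jaws (tool z) horizontal at world angle psi (deg); tool x down, tilted by tilt toward psi+90
    a=np.radians(psi);t=np.radians(tilt); z=np.array([np.cos(a),np.sin(a),0]); f=np.array([-np.sin(a),np.cos(a),0])
    x=f*np.sin(t)-np.array([0,0,1])*np.cos(t); return R.from_matrix(np.c_[x,np.cross(z,x),z])
E
python3 - <<'E'
from fit import *
uv=np.array([[(x+.5)/4.8-.5+265,(y+.5)/4.8-.5+145] for x,y in [(552,104),(450,372),(83,275),(231,33)]])
po=ray(sc,uv,[.209]*4)[:,:2]
loc=np.array([[120,140],[120,-140],[-110,-140],[-110,140]])/1e3
a=loc-loc.mean(0); b=po-po.mean(0)
th=np.arctan2((a[:,0]*b[:,1]-a[:,1]*b[:,0]).sum(),(a*b).sum());c,s=np.cos(th),np.sin(th)
print(po.mean(0)-np.array([[c,-s],[s,c]])@loc.mean(0),np.degrees(th))
print('bowl',ray(top,[324,171],[.045]),'bottle',ray(top,[430,240],[.15]))
go([.6645,.1565,.33],down(62.7))
E
```

```text
[0.6654 0.1543] 18.91323659080261
bowl [[ 0.7673 -0.2131  0.045 ]] bottle [[ 0.4892 -0.5843  0.15  ]]
shift [ -98.9 -591.7 -234.5] rot [10.64 -0.03 -0.  ]
```

```bash
python3 -m inch '-20 -20 -8 0 0 0 0; -50 -65 -25 2 0 0 0; -80 -115 -45 4 0 0 0; -98 -165 -65 6 0 0 0; -98 -220 -87 8 0 0 0; -98 -275 -109 10 0 0 0; -98 -330 -131 10.6 0 0 0; -98 -385 -152 10.6 0 0 0; -98 -440 -174 10.6 0 0 0; -98 -490 -194 10.6 0 0 0' 40; python3 -c "
from h import *
go([.665,.156,.29],down(62.7))"
```

```text
clock: 1.55
position: [0.5802, 0.223, 0.3292]
ee_rot: [0.604, -0.368, 0.604, 0.368]
contact_force: [0.2, 1.4, -1.1]
width: 0.0852
shift [  39.2 -106.1  -20.6] rot [ 0.    0.01 -0.  ]
```

```bash
python3 -m inch '0 -30 -6 0 0 0 0; 0 -60 -12 0 0 0 0; 0 -85 -17 0 0 0 0; 0 -100 -20 0 0 0 0; 0 -106 -20.6 0 0 0 0; 10 -106 -20.6 0 0 0 0; 20 -106 -20.6 0 0 0 0; 30 -106 -20.6 0 0 0 0; 39 -106 -20.6 0 0 0 0; 39 -106 -20.6 0 0 0 0'
python3 - <<'E'
from h import *
a=grab('top')['color'][150:230,180:280];b=grab('scene')['color'][110:210,285:385]
r=lambda i:cv2.resize(i,(400,400),interpolation=cv2.INTER_CUBIC)
cv2.imwrite('pics/k.png',np.hstack([r(a[:80,:80]),r(b)]))
go([.665,.156,.233],down(62.7))
E
```

```text
clock: 2.8
position: [0.6628, 0.1578, 0.2892]
ee_rot: [0.603, -0.368, 0.604, 0.368]
contact_force: [0.6, -1.3, -0.1]
width: 0.0853
shift [57.4 -2.1 -0.9] rot [0.04 0.01 0.01]
```

View pics/k.png

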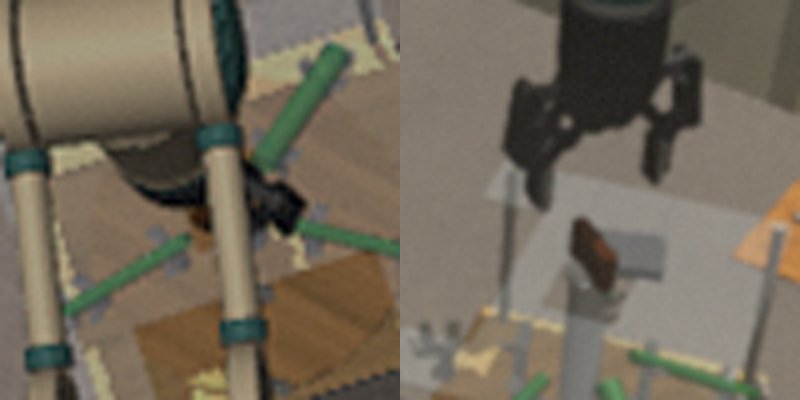

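In the scene half, the jaws (tips at (540,205) and (655,180)) straddle the bar at (595,250). I'll lower and close.

```bash
python3 -m inch '12 -2 -1 0 0 0 0; 24 -2 -1 0 0 0 0; 36 -2 -1 0 0 0 0; 48 -2 -1 0 0 0 0; 57 -2 -1 0 0 0 0; 57 -2 -1 0 0 0 150; 57 -2 -1 0 0 0 255; 57 -2 -1 0 0 0 255; 57 -2 -1 0 0 0 255; 57 -2 -1 0 0 0 255' 30
python3 -m inch '0 0 0 0 0 0 255; 0 0 0 0 0 0 255; 0 0 0 3 0 0 255; 0 0 0 8 0 0 255; 0 0 0 15 0 0 255; 0 0 0 23 0 0 255; 0 0 0 31 0 0 255; 0 0 0 39 0 0 255; 0 0 0 47 0 0 255; 0 0 0 55 0 0 255'
```

```text
clock: 4.15
position: [0.6667, 0.158, 0.2355]
ee_rot: [0.606, -0.368, 0.601, 0.368]
contact_force: [2.7, 4.8, 3.4]
width: 0.0134
clock: 5.4
position: [0.6663, 0.1578, 0.2354]
ee_rot: [0.708, -0.045, 0.704, 0.048]
contact_force: [2.4, 4.4, 4.0]
width: 0.0132
```

```bash
python3 -m inch '0 0 0 8 0 0 255; 0 0 0 16 0 0 255; 0 0 0 24 0 0 255; 0 0 0 32 0 0 255; 0 0 0 40 0 0 255; 0 0 0 48 0 0 255; 0 0 0 56 0 0 255; 0 0 0 64 0 0 255; 0 0 0 70 0 0 255; 0 0 0 74 0 0 255'
python3 -m inch '0 0 0 2 0 0 255; 0 0 0 4 0 0 255; 0 0 0 4.6 0 0 255; 0 0 0 4.6 0 0 255; 0 0 0 4.6 0 0 255; 0 0 0 4.6 0 0 255; 0 0 0 4.6 0 0 255; 0 0 0 4.6 0 0 255; 0 0 0 4.6 0 0 255; 0 0 0 4.6 0 0 255'
python3 -c "
from fit import *
p,r=pose();z=r.as_matrix()[:,2];print(p,np.degrees(np.arctan2(z[1],z[0])))
t=np.array([.6652,.156])
for n,im,bx in (('t',top,(170,140,285,250)),('s',sc,(265,145,390,270))):
  for e,w in greens(im,bx):
    m=ray(im,e.mean(0),[.125])[0];d=m[:2]-t;print(n,e.round(1).tolist(),w,m,np.hypot(*d),np.degrees(np.arctan2(d[1],d[0]))-18.9)
cv2.imwrite('pics/a.png',np.hstack([cv2.resize(top['color'][150:250,180:280],(400,400)),cv2.resize(sc['color'][150:270,265:385],(400,400))]))
"
```

```text
clock: 6.65
position: [0.666, 0.158, 0.2354]
ee_rot: [0.593, 0.389, 0.591, -0.385]
contact_force: [0.9, 5.4, 4.8]
width: 0.0134
clock: 7.9
position: [0.6659, 0.158, 0.2354]
ee_rot: [0.577, 0.412, 0.576, -0.408]
contact_force: [1.7, 5.0, 5.6]
width: 0.0136
[0.666  0.158  0.2354] -70.80713141035888
t [[241.0, 232.6], [231.1, 205.6]] 5.5395694 [0.5687 0.1253 0.125 ] 0.10124206316383702 -181.27584700967438
t [[195.1, 219.4], [217.9, 199.2]] 2.460898 [0.6058 0.2359 0.125 ] 0.09958867432455751 107.72570766602749
t [[267.4, 193.9], [237.9, 192.2]] 2.058137 [0.6669 0.0642 0.125 ] 0.09185762599384308 -107.838008631572
t [[232.4, 176.3], [240.1, 157.8]] 2.3426802 [0.766  0.1265 0.125 ] 0.1049736318108841 -35.20294182636273
s [[354.8, 232.7], [338.7, 205.3]] 3.4228148 [0.7505 0.1285 0.125 ] 0.08967813002378927 -36.78326163052881
s [[301.7, 234.2], [322.4, 205.1]] 3.5452156 [0.6704 0.0555 0.125 ] 0.1006613807333003 -105.935307122397
s [[288.6, 195.5], [316.5, 193.3]] 2.8086314 [0.5721 0.1306 0.125 ] 0.09649817262640174 -183.64369673568322
```

View pics/a.png

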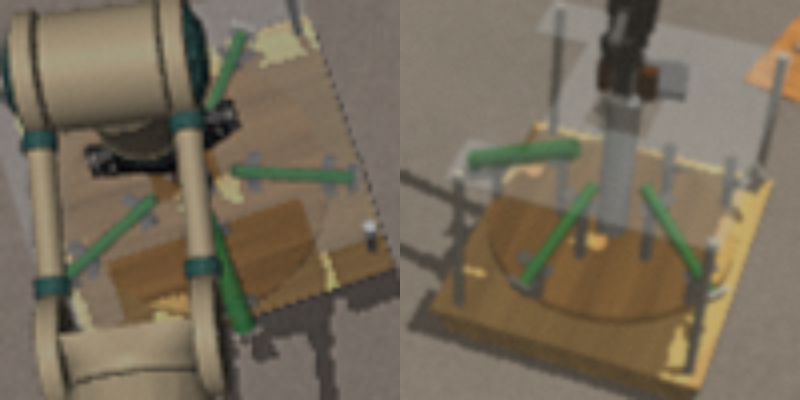

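The thick rod now lies in the opening, running from (241,232) to (231,206) in the top view. The thin rods put the angle error within about 1°. I'll release, retract and compute the pregrasp.

```bash
python3 -m inch '0 0 0 0 0 0 120; 0 0 0 0 0 0 0; 0 0 0 0 0 0 0; 0 0 0 0 0 0 0; -10 0 0 0 0 0 0; -30 0 0 0 0 0 0; -55 0 0 0 0 0 0; -80 0 0 0 0 0 0; -100 0 0 0 0 0 0; -110 0 0 0 0 0 0' 40
python3 -c "
from h import *
Rt=down(-71.1,25);x=Rt.as_matrix()[:,0];print(x)
M=np.array([.5735,.126,.125])
go(M+.021*x-.1*x,Rt)"
```

```text
clock: 9.25
position: [0.6652, 0.1559, 0.3454]
ee_rot: [0.577, 0.411, 0.575, -0.409]
contact_force: [0.0, -0.1, 0.3]
width: 0.0856
[ 0.39983295  0.13689342 -0.90630779]
shift [ 148.4 -130.2   -2.1] rot [ 2.400e-01 -2.000e-02  2.484e+01]
```

```bash
python3 -m inch '0 -20 0 0 0 3 0; 0 -50 0 0 0 8 0; 0 -85 0 0 0 13 0; 10 -115 -1 0 0 18 0; 30 -130 -2 0 0 23 0; 55 -130 -2 0.2 0 24.8 0; 80 -130 -2 0.2 0 24.8 0; 90 -130 -2 0.2 0 24.8 0; 90 -130 -2 0.2 0 24.8 0; 90 -130 -2 0.2 0 24.8 0'
python3 -c "
from fit import *
t=np.array([.6652,.156])
for n,im,bx in (('t',top,(170,140,285,250)),('s',sc,(265,145,390,270))):
  for e,w in greens(im,bx):
    m=ray(im,e.mean(0),[.125])[0];d=m[:2]-t;print(n,e.round(1).tolist(),w,m,np.hypot(*d),np.degrees(np.arctan2(d[1],d[0]))-18.9)
Rt=down(-71.1,25);x=Rt.as_matrix()[:,0]
M=np.array([.5735,.126,.125])
go(M+.021*x,Rt)
cv2.imwrite('pics/b.png',np.hstack([cv2.resize(top['color'][150:250,180:280],(400,400)),cv2.resize(sc['color'][150:270,265:385],(400,400))]))
"
```

```text
clock: 10.5
position: [0.5424, 0.1152, 0.2545]
ee_rot: [0.65, 0.525, 0.473, -0.277]
contact_force: [-0.4, 0.1, 0.3]
width: 0.0855
t [[238.8, 226.3], [230.3, 203.2]] 5.2183948 [0.5852 0.1311 0.125 ] 0.083778749100157 -181.63858793265973
t [[196.6, 218.1], [218.1, 199.0]] 2.460898 [0.6084 0.233  0.125 ] 0.09563966185461845 107.49739505123404
t [[267.4, 193.8], [237.9, 192.4]] 2.1255178 [0.6667 0.0642 0.125 ] 0.09182049563090836 -107.9494034686326
t [[229.7, 182.5], [239.9, 157.7]] 2.4356484 [0.7543 0.1319 0.125 ] 0.09229665065825968 -34.06821375093023
s [[354.8, 232.7], [338.8, 205.5]] 3.2953255 [0.7509 0.128  0.125 ] 0.09012181925699107 -36.9750061917063
s [[301.7, 234.2], [322.5, 204.9]] 3.6292632 [0.6703 0.0559 0.125 ] 0.10024637552300053 -105.96618257225362
s [[295.6, 195.1], [310.6, 194.0]] 2.8185976 [0.574  0.1312 0.125 ] 0.09450772642923588 -183.6989953515542
shift [152.4 -24.5  -0. ] rot [ 0.04 -0.03  0.09]
```

View pics/b.png

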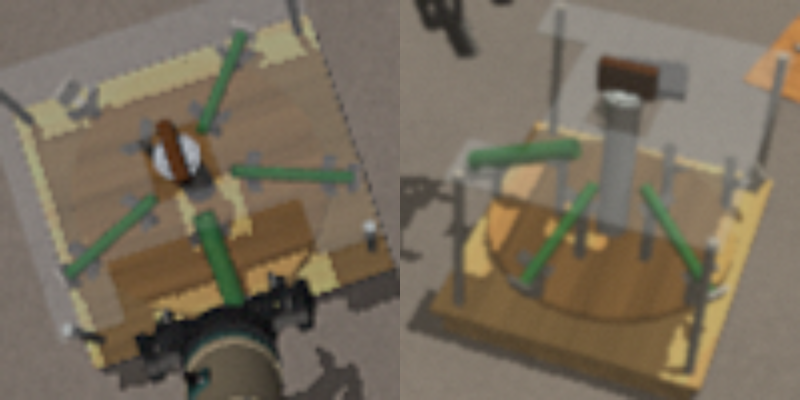

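The rack stayed put, and the jaws are lined up over the rod, which shows at (218,258) in the left half. I'll go in along the slope normal.

```bash
python3 -m inch '10 -10 0 0 0 0 0; 25 -20 0 0 0 0 0; 45 -24.5 0 0 0 0 0; 65 -24.5 0 0 0 0 0; 85 -24.5 0 0 0 0 0; 105 -24.5 0 0 0 0 0; 125 -24.5 0 0 0 0 0; 140 -24.5 0 0 0 0 0; 152 -24.5 0 0 0 0 0; 152 -24.5 0 0 0 0 0'
python3 -m inch '0 0 0 0 0 0 60; 0 0 0 0 0 0 120; 0 0 0 0 0 0 160; 0 0 0 0 0 0 200; 0 0 0 0 0 0 255; 0 0 0 0 0 0 255; 0 0 0 0 0 0 255; 0 0 0 0 0 0 255; 0 0 0 0 0 0 255; 0 0 0 0 0 0 255' 40
python3 -c "
from h import *
Rt=down(-71.1,25);x=Rt.as_matrix()[:,0];p,r=pose();print('err',r.inv().apply(p-np.array([.5735,.126,.125])-.021*x)*1e3)
n=-x;o=np.array([-.946,-.324,0])
print('outward in tool',r.inv().apply(o),'up in tool',r.inv().apply([0,0,1]))
"
```

```text
clock: 11.85
position: [0.5802, 0.1288, 0.104]
ee_rot: [0.65, 0.525, 0.475, -0.278]
contact_force: [-0.1, 0.2, 0.4]
width: 0.0855
clock: 13.1
position: [0.5806, 0.1287, 0.1055]
ee_rot: [0.65, 0.525, 0.474, -0.277]
contact_force: [-3.4, -1.4, 5.4]
width: 0.0211
err [-0.12670551 -1.31495629 -0.25026172]
outward in tool [-4.20070850e-01 -9.07431534e-01 -7.00841901e-04] up in tool [-9.07480428e-01  4.20093942e-01 -5.93137515e-04]
```

```bash
python3 -m inch '-6 0 0 0 0 0 255; -14 0 0 0 0 0 255; -22 0 0 0 0 0 255; -24 -4 0 0 0 0 255; -30 -18 0 0 0 0 255; -41 -41 0 0 0 0 255; -51 -64 0 0 0 0 255; -73 -87 0 0 0 0 255; -99 -108 0 0 0 0 255; -126 -106 0 0 0 0 255'
python3 -c "
from fit import *
p,r=pose();print(r.as_matrix()[:,0]);c=p-.021*r.as_matrix()[:,0];print('grasp',c,'dist',np.hypot(*(c[:2]-[.6652,.156])))
print(manip.get_state()['width'])
for n,im in (('t',top),('s',sc)):
  print(n,[ (e.round(1).tolist(),round(float(w),1)) for e,w in greens(im,(170,140,390,330))], 'pred',proj(im,c))
go([.53,-.25,.25],down(-33.1))
"
```

```text
clock: 14.35
position: [0.4349, 0.0803, 0.1731]
ee_rot: [0.648, 0.525, 0.476, -0.279]
contact_force: [0.7, 0.5, -0.3]
width: 0.0209
[ 0.4006  0.136  -0.9061]
grasp [0.4308 0.077  0.1958] dist 0.24735897772605667
0.02065584225244674
t [([[233.5, 309.3], [236.4, 297.1]], 3.6), ([[247.9, 260.8], [241.8, 241.5]], 5.8), ([[346.0, 242.6], [320.3, 225.9]], 3.5), ([[196.5, 218.0], [217.9, 199.1]], 2.3), ([[267.4, 193.9], [237.9, 192.3]], 2.1), ([[229.8, 182.5], [240.1, 157.8]], 2.4)] pred [[247.3951 256.224 ]]
s [([[189.4, 270.6], [228.0, 262.0]], 3.3), ([[354.8, 232.6], [338.4, 205.3]], 3.3), ([[301.6, 234.2], [322.4, 205.1]], 3.5), ([[251.9, 169.9], [244.1, 169.9]], 4.0), ([[258.8, 167.5], [275.0, 165.9]], 5.5)] pred [[259.8767 168.0077]]
shift [-74.8  11.8 341.5] rot [-37.37   8.36 -24.07]
```

```bash
python3 -m inch '-15 2 20 -3 0.7 -2 255; -35 4 55 -8 1.7 -5 255; -55 7 100 -13 3 -8.5 255; -70 9 150 -18 4 -12 255; -75 12 200 -24 5.3 -15.5 255; -75 12 250 -29 6.5 -19 255; -75 12 295 -34 7.6 -22 255; -75 12 325 -37.4 8.4 -24.1 255; -75 12 341 -37.4 8.4 -24.1 255; -75 12 341 -37.4 8.4 -24.1 255'
python3 -c "
from h import *
p,r=pose();print(r.as_matrix());x=r.as_matrix()[:,0]
go([.577,-.2853,.16-.021],down(-33.1))"
```

```text
clock: 15.7
position: [0.5307, -0.249, 0.2464]
ee_rot: [0.675, 0.202, 0.68, -0.201]
contact_force: [-0.5, 0.1, -1.1]
width: 0.0207
[[-0.0063365   0.54602881  0.83774243]
 [ 0.00274002  0.83776559 -0.54602318]
 [-0.99997617 -0.00116444 -0.00680463]]
shift [107.   -5.   59.3] rot [ 0.   -0.39  0.07]
```

```bash
python3 -m inch '10 -2 15 0 0 0 255; 30 -4 35 0 -0.2 0 255; 50 -5 52 0 -0.4 0 255; 75 -5 59.3 0 -0.4 0 255; 100 -5 59.3 0 -0.4 0 255; 125 -5 59.3 0 -0.4 0 255; 142 -5 59.3 0 -0.4 0 255; 152 -5 59.3 0 -0.4 0 255; 152 -5 59.3 0 -0.4 0 255; 152 -5 59.3 0 -0.4 0 255'
python3 -c "
from fit import *
p,r=pose();X=r.as_matrix()[:,0];c=p-.021*X;print('grasp',c)
for n,im,b in (('t',top,(300,190,375,265)),('s',sc,(180,230,260,310))):
  print(n,[ (e.round(1).tolist(),round(float(w),1)) for e,w in greens(im,b)],'pred',proj(im,c))
f=lambda i:cv2.resize(i,(400,400),interpolation=cv2.INTER_CUBIC)
cv2.imwrite('pics/c.png',np.hstack([f(top['color'][190:260,300:370]),f(sc['color'][235:315,180:260])]))
"
```

```text
clock: 16.95
position: [0.5777, -0.2858, 0.0964]
ee_rot: [0.679, 0.2, 0.677, -0.202]
contact_force: [1.5, -0.8, -0.7]
width: 0.0211
grasp [ 0.5776 -0.2857  0.1176]
t [([[346.7, 242.2], [331.8, 233.5]], 3.6), ([[326.9, 230.3], [320.3, 225.8]], 3.5), ([[359.3, 225.1], [354.1, 222.5]], 4.8), ([[337.8, 211.8], [332.2, 208.2]], 5.1)] pred [[346.1183 216.8126]]
s [([[188.2, 274.1], [204.3, 271.1]], 10.8), ([[213.5, 268.8], [230.7, 265.3]], 10.6)] pred [[210.2685 270.9116]]
```

View pics/c.png

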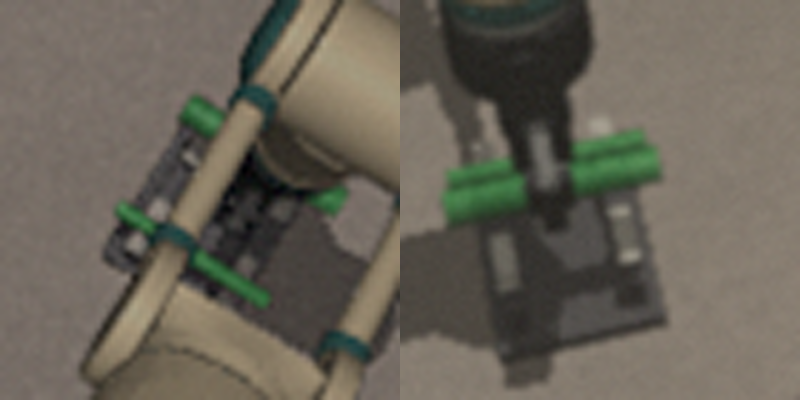

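```bash
python3 -c "
from fit import *
u=np.array([np.cos(np.radians(56.9)),np.sin(np.radians(56.9))]);v=np.array([u[1],-u[0]])
S=lambda x,y:[(x-400+.5)/5-.5+180,(y+.5)/5-.5+235]
T=lambda x,y:[(x+.5)/400*70-.5+300,(y+.5)/400*70-.5+190]
for n,im,e,g in(('t',top,[[359.3,225.1],[332.2,208.2]],(.5164,-.2441)),('s',sc,[S(446,206),S(660,162)],(.5169,-.2476))):
  q=ray(im,e,[.1176]*2)[:,:2];m=q.mean(0);d=np.array(g)+.072*v-m
  print(n,q,'mid',m,'len',np.linalg.norm(q[1]-q[0]),'ang',np.degrees(np.arctan2(*(q[1]-q[0])[::-1])),'need along/side mm',d@u*1e3,d@v*1e3)
p,r=pose();print(r.as_matrix());print(r.inv().apply([*u,0]),r.inv().apply([*v,0]))
"
```

```text
t [[ 0.5465 -0.3343]
 [ 0.6102 -0.2341]] mid [ 0.5783 -0.2842] len 0.11872313267879057 ang 57.57264938395604 need along/side mm -0.2414944444482558 -1.7719305867538053
s [[ 0.5458 -0.3359]
 [ 0.6125 -0.237 ]] mid [ 0.5791 -0.2865] len 0.11927513940812205 ang 55.99870054335036 need along/side mm -1.418721020422069 -1.3310753238547464
[[ 0.0022  0.545   0.8384]
 [-0.0039  0.8384 -0.545 ]
 [-1.     -0.0021  0.0039]]
[-0.0021  1.      0.0013] [ 0.0039 -0.0013  1.    ]
```

Both cameras agree the rod needs about −1.5 mm sideways and −0.8 mm lengthwise. I'll lower it with that correction.

```bash
python3 -m inch '5 -0.8 -1.5 0 0 0 255; 13 -0.8 -1.5 0 0 0 255; 22 -0.8 -1.5 0 0 0 255; 31 -0.8 -1.5 0 0 0 255; 39 -0.8 -1.5 0 0 0 255; 45 -0.8 -1.5 0 0 0 255; 49 -0.8 -1.5 0 0 0 255; 52 -0.8 -1.5 0 0 0 255; 54 -0.8 -1.5 0 0 0 255; 54 -0.8 -1.5 0 0 0 255'; python3 -m inch '1 0 0 0 0 0 255; 1.5 0 0 0 0 0 255; 2 0 0 0 0 0 255; 2.5 0 0 0 0 0 255; 3 0 0 0 0 0 255; 3.5 0 0 0 0 0 255; 3.5 0 0 0 0 0 255; 3.5 0 0 0 0 0 255; 3.5 0 0 0 0 0 255; 3.5 0 0 0 0 0 255'
```

```text
clock: 18.4
position: [0.5755, -0.2854, 0.0416]
ee_rot: [0.679, 0.2, 0.677, -0.202]
contact_force: [0.3, 0.4, -0.8]
width: 0.0205
clock: 19.65
position: [0.5764, -0.286, 0.0401]
ee_rot: [0.68, 0.2, 0.676, -0.202]
contact_force: [-0.2, -0.5, 9.3]
width: 0.021
```

```bash
python3 -m inch '1 0 0 0 0 0 255; 1 0 0 0 0 0 255; 1 0 0 0 0 0 255; 1 0 0 0 0 0 255; 1 0 0 0 0 0 255; 1 0 0 0 0 0 255; 1 0 0 0 0 0 255; 1 0 0 0 0 0 255; 1 0 0 0 0 0 255; 1 0 0 0 0 0 255'; python3 -c "
from fit import *
p,r=pose();X=r.as_matrix()[:,0];c=p-.021*X;print('grasp',c,r.as_matrix()[2])
for n,im,b in (('t',top,(300,190,375,265)),('s',sc,(180,230,260,310))):
  print(n,[ (e.round(1).tolist(),round(float(w),1)) for e,w in greens(im,b)],'pred',proj(im,c))
f=lambda i:cv2.resize(i,(400,400),interpolation=cv2.INTER_CUBIC)
cv2.imwrite('pics/d.png',np.hstack([f(top['color'][190:260,300:370]),f(sc['color'][235:315,180:260])]))
"
```

```text
clock: 20.9
position: [0.5765, -0.2861, 0.04]
ee_rot: [0.68, 0.199, 0.676, -0.202]
contact_force: [-2.0, 0.9, 13.8]
width: 0.0206
grasp [ 0.5764 -0.286   0.061 ] [-1.     -0.0022  0.0061]
t [([[346.5, 242.4], [332.6, 233.5]], 3.2), ([[326.7, 230.4], [320.4, 225.7]], 3.5), ([[352.9, 227.6], [356.4, 224.1]], 4.6), ([[335.8, 213.8], [330.5, 210.3]], 5.3)] pred [[343.8893 218.5939]]
s [([[191.0, 288.0], [206.8, 284.7]], 7.4), ([[215.7, 282.4], [232.3, 279.5]], 7.1), ([[189.4, 270.7], [199.4, 268.0]], 3.6), ([[216.0, 264.7], [228.1, 262.0]], 3.2)] pred [[212.3378 283.1188]]
```

View pics/d.png

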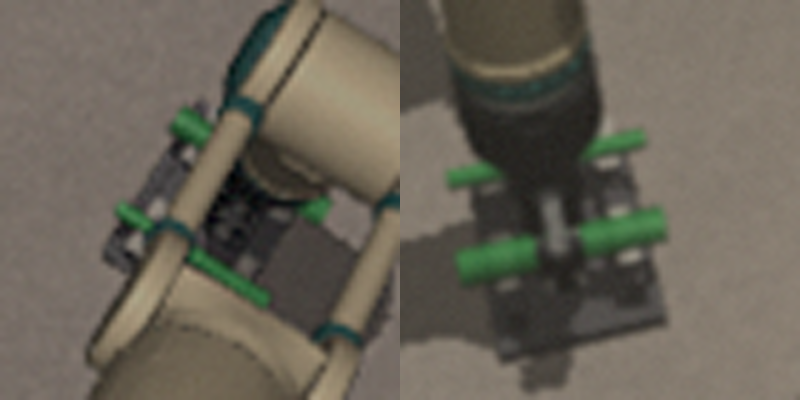

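The rod is down in the grooves: it spans (191,288)–(232,279) in the scene view, parallel to the rest rod. Height stays at 0.040 m as the press force rises. I'll ease the press, open part-way and retract.

```bash
python3 -m inch '-1 0 0 0 0 0 255; -2 0 0 0 0 0 255; -2 0 0 0 0 0 225; -2 0 0 0 0 0 200; -2 0 0 0 0 0 170; -2 0 0 0 0 0 140; -2 0 0 0 0 0 120; -2 0 0 0 0 0 120; -2 0 0 0 0 0 120; -2 0 0 0 0 0 120'; python3 -m inch '-5 0 0 0 0 0 120; -12 0 0 0 0 0 120; -22 0 0 0 0 0 120; -35 0 0 0 0 0 120; -55 0 0 0 0 0 120; -80 0 0 0 0 0 120; -110 0 0 0 0 0 120; -140 0 0 0 0 0 120; -170 0 0 0 0 0 120; -190 0 0 0 0 0 120'
python3 -m inch '0 -20 -20 0 0 0 120; 0 -50 -50 0 0 0 120; 0 -70 -90 0 0 0 120; 0 -70 -130 0 0 0 120; 0 -70 -170 0 0 0 120; 0 -70 -200 0 0 0 120; 0 -70 -220 0 0 0 120; 0 -70 -220 0 0 0 120; 0 -70 -220 0 0 0 120; 0 -70 -220 0 0 0 120'
python3 -c "
from fit import *
u=np.array([np.cos(np.radians(56.9)),np.sin(np.radians(56.9))]);v=np.array([u[1],-u[0]])
for n,im,b in (('t',top,(300,190,375,265)),('s',sc,(180,230,260,310))):
  for e,w in greens(im,b):
    q=ray(im,e,[.060 if w>4 else .054]*2)[:,:2];print(n,e.round(1).tolist(),round(float(w),1),q.mean(0),'u,v',q.mean(0)@u,q.mean(0)@v,'ang',np.degrees(np.arctan2(*(q[1]-q[0])[::-1]))%180,np.linalg.norm(q[1]-q[0]))
for n,im,bx in (('t',top,(170,140,285,250)),('s',sc,(265,145,390,270))):
  print(n,[e.round(1).tolist() for e,w in greens(im,bx)])
f=lambda i:cv2.resize(i,(400,400),interpolation=cv2.INTER_CUBIC)
cv2.imwrite('pics/e.png',np.hstack([f(top['color'][190:260,300:370]),f(sc['color'][235:315,180:260])]))
"
```

```text
clock: 22.25
position: [0.5754, -0.2854, 0.039]
ee_rot: [0.679, 0.2, 0.677, -0.202]
contact_force: [-0.5, -0.2, -0.2]
width: 0.045
clock: 23.5
position: [0.5757, -0.285, 0.2319]
ee_rot: [0.68, 0.2, 0.676, -0.202]
contact_force: [0.2, 0.6, -0.3]
width: 0.0455
clock: 24.75
position: [0.3536, -0.2244, 0.2286]
ee_rot: [0.679, 0.2, 0.677, -0.202]
contact_force: [-0.0, 0.7, -0.5]
width: 0.045
t [[346.0, 242.6], [320.3, 225.9]] 3.5 [ 0.5163 -0.2442] u,v 0.07737398922439499 0.5658941379976705 ang 56.623819300389556 0.11803909914335332
t [[356.5, 226.9], [330.4, 210.3]] 5.4 [ 0.5766 -0.2842] u,v 0.07677978731922361 0.6382778778392629 ang 57.063834539158336 0.119052186222261
s [[191.5, 288.0], [232.3, 278.9]] 6.9 [ 0.576  -0.2866] u,v 0.07445320962285909 0.6390657339519357 ang 56.69297613475195 0.11820472421098958
s [[189.3, 270.5], [228.2, 262.1]] 3.2 [ 0.5169 -0.2475] u,v 0.07496739441266533 0.5682112348031713 ang 57.03590163972192 0.11766827149888377
t [[[196.5, 218.0], [217.9, 199.1]], [[267.4, 193.8], [237.8, 192.5]], [[229.9, 182.6], [240.1, 157.8]]]
s [[[354.9, 232.8], [338.5, 205.7]], [[301.6, 234.2], [322.4, 205.0]]]
```

View pics/e.png

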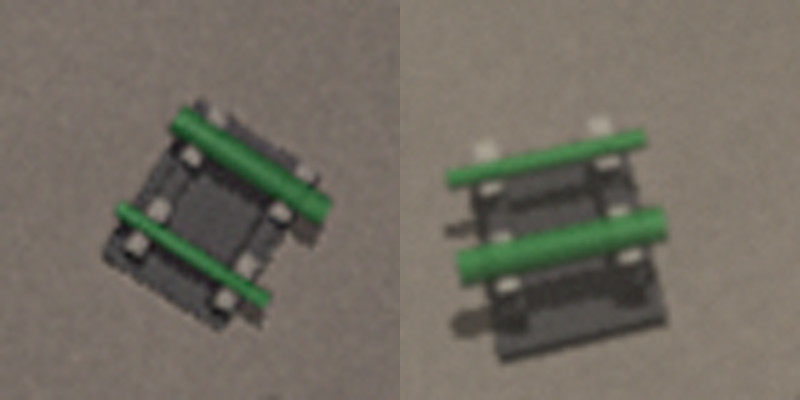

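The thick rod lies in the free grooves. It is 72.4 mm (top) and 70.9 mm (scene) from the thin rod, against a nominal 72 mm, centred within 1 mm and parallel. The arm is clear, so I'm handing in.

```bash
python3 -c "
from rig import manip
print(manip.sign_off())"
```

```text
the job is handed in; nothing more can be done
None
```

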